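# Grade the mill balls on the V-slot grader

## Robot

A 6-joint arm with a two-finger parallel gripper is mounted at the origin on the work surface; the furniture and walls round the work are solid. World frame = base frame: x ahead of the robot, y to its left, z up, the work surface at z = 0. Lengths are in mm, angles in rad, forces in N, time in s.
With the tool pointing down it reaches from about 275 to 825 mm from the base axis. Payload 4.9 kg.
Tool frame: the origin (TCP) lies at the very end of the fingers, on their centre line; the grasp point (between the pads) lies 19 mm behind it; z points along the fingers, y is the line along which they close (so a half turn about z gives the same grasp; the last joint's range is limited). The gripper opens to 85 mm and grips with 20 to 120 N. Pads are 22 mm wide; open, the fingers measure 114 mm over their backs; the gripper's body (76 mm by 85 mm) begins 54 mm behind the grasp point. The pads swing forward as they close: fully open they stand 13 mm farther back than shut.
Start: joints at [-1.28, 0.326, -0.193, 1.052, 0, 1.437], TCP at [226.69, -501.129, 231.281] pointing down, gripper open.
Joint ranges: [-2.65, 2.65], [-0.97, 1.79], [-1.3, 1.35], [-1.93, 2.1], [-1.47, 1.37], [-3.14, 3.14]. Speed limits (rad/s): [2.57, 2.57, 3.14, 3.14, 3.14, 3.14].

## Interface

Orientations are given as [roll, pitch, yaw] about the fixed x, y, z axes, in that order (R = Rz(yaw) Ry(pitch) Rx(roll)).
In Python, from bench import bot, solve_ik, imaging gives the robot as it stands. Calls block until the motion is done:
- bot.move_ptp(position, orientation): joint-space move of the TCP to a pose.
- bot.movel(position, rot=None, max_speed=150, threshold=None): straight line of the TCP; rot=None keeps the orientation; max_speed is the mean speed in mm/s. With threshold (N) it stops when the force on the tool has changed by that much, and returns True; else False.
- bot.move_j(angles): joint-space move.
- bot.grip(opening, effort=None): opening from 0.0 (shut) to 1.0 (fully open); effort is the grip in N (None keeps the last); returns when the fingers have stopped.
- bot.dwell(seconds).
- solve_ik(position, orientation): joint angles nearest the present ones, or None.
- bot.get_state(): the state.
- imaging.capture(name): name is "scene" or "top" or "wrist"; returns the picture (384x512x3 uint8, blue, green, red); there is no depth.
- imaging.camera_model(name): a dict with "K" (3x3 intrinsics, pixels), "position" and "rotation" of the camera in the world. Camera axes: x right, y up, looking along -z (the intrinsics and any distortion apply to the point x, -y, -z); pixel columns grow to the right and rows downward; lengths in mm; the calibration is good to about 2 mm. A picture is of the moment at which its call begins: read the wrist's pose just before it. camera_model takes no time and is no camera call; for the wrist camera it gives the pose at the moment of the call.
A pose or a line that the arm cannot do raises bot.IKError and nothing moves.
- bot.sign_off(): hands the job in; it is judged then, once.
The state is a dict: "t": time; "qpos": joint angles; "joint_velocities": joint speeds; "effort": joint torques, N m; "tcp_pos": TCP position; "orientation": TCP orientation; "contact_force": force on the tool from outside, world axes, zero at the start; "wrist_torque": the same for the moment, N m; "opening": opening from 0.0 (shut) to 1.0 (fully open); "gripper_force": force on a finger pad.
Only numpy, scipy, OpenCV 4.12 (cv2) and the standard library are available. Lean on these libraries where they do the work, as an engineer would, in place of code of your own. Each camera call takes 0.05 s, during which the arm holds its last target. There are 200 camera calls.

## Task

Slide the loose wooden ball grader back until it stands square against the backboard, then tip all seven grinding balls out of the scoop into its hopper, behind the shut gate, and stand the empty scoop back on the table. Then push the red paddle, without forcing it, until the gate is fully open and keep it in until every ball has rolled down and dropped into the bin for its size (small nearest the hopper, then medium, then large). Let the gate shut, leave the grader against the backboard, and do not disturb the other things.

Things in the scene. Friction and masses are not known exactly. Their poses are not given: they have to be found in the camera images.
- backboard: wooden plank screwed to the far edge of the table, standing 130 mm above it: 18 mm thick, 420 mm long. Origin at its middle, level with the table top; x axis points through it, away from the robot, y along it to the left, z up; its near face is at x = -9 mm in its own frame.
- grader: loose wooden ball grader, 0.9 kg, 112 mm deep, 380 mm long, on slippery nylon glides: 1.5 to 3 N slide it, so it skates away when the paddle is pushed unless it is braced. Origin on the table below its V trough; x to its rear, y along it to the high hopper end, z up. Faces at x = -56 and +56 mm, ends at y = -223 and +159 mm. The trough falls gently to -y
- hopper (a point): bottom of the V trough in the middle of the hopper (grader frame 0, 100, 84 mm). The hopper is 100 mm wide at the rim, runs from the gate at y = 45 to a head board at y = 150 mm; the top edges of its sides and head board are 143 to 163 mm above the table. The balls rest in the V (walls at 45 degrees) against the gate
- front_rail (a point): point on the flat vertical front rail of the grader, good to push on (grader frame -56, -20, 100 mm); the rail is 34 mm tall, centred on this height, and its top is the trough's rim; nothing stands in front of it except the paddle
- small_bin (a point): middle of the floor of the open bin for small balls, under the first (21.5 mm) slot of the trough: grader y = -68 to +33 mm, 100 mm deep in x, floor 10 mm above the table
- medium_bin (a point): middle of the floor of the bin for medium balls, under the second (29.5 mm) slot: grader y = -137 to -74 mm
- large_bin (a point): middle of the floor of the bin for large balls, past the trough's lower end: grader y = -217 to -143 mm
- rear_high (a point): point on the grader's rear face near its hopper end (grader frame 56, 150, 120 mm)
- rear_low (a point): point on the grader's rear face near its low end (grader frame 56, -135, 80 mm)
- gate_paddle (a point): middle of the front face of the red push paddle (26 mm wide, 24 mm tall), in front of the grader at about (-98, 38, 122 mm) in the grader's frame when at rest. Pushed toward the grader's +x it swings about an axle 29 mm above and 45 mm behind it; fully in it has gone 34 mm to +x and 21 mm down.
- gate (a joint): swing of gate and paddle: 0 shut (sprung shut), 0.82 rad fully open against its stop; about 5 N at the paddle starts it and 11 to 17 N hold it fully open; it shuts when let go. The balls take 2 to 5 s to roll out
- scoop: aluminium scoop with a dark wooden grip above it, 0.16 kg and 0.25 kg of balls. Origin at the underside below the middle of the grip; x axis points to the open pouring mouth, z up. Pan 94 x 80 mm with 42 mm walls at back and sides and a short front ramp rising 28 degrees to a lip, so the balls stay in while it is level and run out when the mouth is tipped down 45 to 60 degrees. 120 mm long overall
- scoop_grip (a point): middle of the wooden grip: bar 94 mm long along the scoop's x, 18 mm wide, 18 mm tall, centre 88 mm above the scoop's underside; free space 38 mm tall below it. The middle of the pouring lip is 72 mm ahead of the grip along scoop x and 72 mm below it
- small_a_center (a point): centre of a small white ceramic grinding ball, 18 mm across, 11 g; starts in the scoop
- small_b_center (a point): centre of a small white ceramic grinding ball, 18 mm across, 11 g; starts in the scoop
- small_c_center (a point): centre of a small white ceramic grinding ball, 18 mm across, 11 g; starts in the scoop
- medium_a_center (a point): centre of a medium white ceramic grinding ball, 26 mm across, 33 g; starts in the scoop
- medium_b_center (a point): centre of a medium white ceramic grinding ball, 26 mm across, 33 g; starts in the scoop
- large_a_center (a point): centre of a large white ceramic grinding ball, 34 mm across, 74 g; starts in the scoop
- large_b_center (a point): centre of a large white ceramic grinding ball, 34 mm across, 74 g; starts in the scoop
- glass_jar: bystander: empty clear glass jar, 69 mm across, 120 mm tall
- glaze_pot: bystander: yellow glaze pot with a black lid, 50 mm across, 65 mm tall
- blue_pot: bystander: white glaze pot with a blue lid, 49 mm across, 62 mm tall

How it is judged (in metres and radians):
On the way, in this order (a step that is already met when the one before it is completed fails the run):
1. the grader stands back against the backboard (x of each of rear_high, rear_low in the frame of backboard above -0.015 m and angle between grader's own z axis and vertical below 0.06 rad), for 0.2 s.
2. all seven balls lie in the hopper behind the gate (y of small_a_center in the frame of grader between 0.035 and 0.17 m and x of small_a_center in the frame of grader between -0.055 and 0.055 m and z of each of small_a_center, small_b_center, small_c_center, medium_a_center, medium_b_center, large_a_center, large_b_center in the frame of grader above 0.072 m and y of small_b_center in the frame of grader between 0.035 and 0.17 m and x of small_b_center in the frame of grader between -0.055 and 0.055 m and y of small_c_center in the frame of grader between 0.035 and 0.17 m and x of small_c_center in the frame of grader between -0.055 and 0.055 m and y of medium_a_center in the frame of grader between 0.035 and 0.17 m and x of medium_a_center in the frame of grader between -0.055 and 0.055 m and y of medium_b_center in the frame of grader between 0.035 and 0.17 m and x of medium_b_center in the frame of grader between -0.055 and 0.055 m and y of large_a_center in the frame of grader between 0.035 and 0.17 m and x of large_a_center in the frame of grader between -0.055 and 0.055 m and y of large_b_center in the frame of grader between 0.035 and 0.17 m and x of large_b_center in the frame of grader between -0.055 and 0.055 m), for 0.3 s.
3. the scoop stands on the table again, the balls still in the hopper (all of step 2 and height (world z) of scoop below 0.008 m and angle between scoop's own z axis and vertical below 0.1 rad and linear speed of scoop below 0.03 m/s), for 0.2 s.
4. the gate is pushed fully open with the grader against the backboard (all of step 1 and value of joint gate above 0.74 rad), for 0.3 s.
At the end, for the whole second after the job is handed in: every ball lies in the bin for its size; both ends of the grader's rear face within 6 mm of the backboard, grader flat on the table; gate shut (under 0.05 rad); scoop standing level on the table, at rest (all of step 1 and y of small_a_center in the frame of grader between -0.0685 and 0.0335 m and x of small_a_center in the frame of grader between -0.05 and 0.05 m and z of each of small_a_center, small_b_center, small_c_center, medium_a_center, medium_b_center, large_a_center, large_b_center in the frame of grader below 0.058 m and y of small_b_center in the frame of grader between -0.0685 and 0.0335 m and x of small_b_center in the frame of grader between -0.05 and 0.05 m and y of small_c_center in the frame of grader between -0.0685 and 0.0335 m and x of small_c_center in the frame of grader between -0.05 and 0.05 m and y of medium_a_center in the frame of grader between -0.1375 and -0.0735 m and x of medium_a_center in the frame of grader between -0.05 and 0.05 m and y of medium_b_center in the frame of grader between -0.1375 and -0.0735 m and x of medium_b_center in the frame of grader between -0.05 and 0.05 m and y of large_a_center in the frame of grader between -0.217 and -0.1425 m and x of large_a_center in the frame of grader between -0.05 and 0.05 m and y of large_b_center in the frame of grader between -0.217 and -0.1425 m and x of large_b_center in the frame of grader between -0.05 and 0.05 m and height (world z) of scoop below 0.008 m and angle between scoop's own z axis and vertical below 0.1 rad and linear speed of scoop below 0.03 m/s and value of joint gate below 0.05 rad); the robot touches nothing.
It fails at once if another thing on the table is moved by more than 30 mm (distance of any of glass_jar, glaze_pot, blue_pot from where it was at the start of the episode above 0.03 m).
It fails at once if the grader or its paddle is forced (over 45 N) (contact force between any of the fingers, the arm and grader above 45 N).
It also fails if it takes over 72 s, if anything falls off the work surface, if the arm or the gripper's body presses on something with over 40 N, if the wrist force passes 120 N, or if a joint passes its speed limit or range.

## Working session

There is one attempt and no reset: what is moved stays moved. The work goes in short steps, each a Python script; the robot and the scene stay as the last script left them, time stands still between calls to the robot, and variables do not carry over. Pictures are saved under pics/ and viewed, at most 10 in all, crops included, and the job is handed in when it is done.

```bash
ls; mkdir -p pics; python3 - <<'E'
from bench import bot, imaging
import cv2, numpy as np
for n in ("scene","top"):
    cv2.imwrite(f"pics/{n}0.png", imaging.capture(n))
    m=imaging.camera_model(n); print(n,{k:np.round(v,3).tolist() if not isinstance(v,str) else v for k,v in m.items()})
s=bot.get_state(); print(s)
E
```

```text
pics
scene {'K': [[387.905, 0.0, 256.2], [0.0, 387.905, 200.855], [0.0, 0.0, 1.0]], 'position': [-360.02, -499.282, 575.262], 'rotation': [1.128, -0.003, -0.933]}
top {'K': [[468.305, 0.0, 263.656], [0.0, 468.305, 195.095], [0.0, 0.0, 1.0]], 'position': [250.131, 93.954, 1372.307], 'rotation': [0.142, -0.019, -1.586]}
{'t': 0.1, 'qpos': array([-1.28023846e+00,  3.26892318e-01, -1.93470823e-01,  1.05197204e+00,
        1.52215922e-05,  1.43659260e+00]), 'joint_velocities': array([ 1.14775646e-03, -1.96812100e-04,  1.59247673e-03, -6.09570204e-05,
       -3.02391719e-03, -3.32593937e-04]), 'effort': array([ 2.25643753e-04, -4.44238400e+01,  2.63038319e+01,  7.89052545e-03,
       -1.33632543e-04, -2.13755861e-06]), 'tcp_pos': array([ 226.52439645, -500.6333548 ,  230.5727944 ]), 'orientation': array([-3.14006968e+00, -2.20984641e-04,  4.24761414e-01]), 'contact_force': array([ 1.08588473, -0.11208193, -0.31376452]), 'wrist_torque': array([ 0.01645683,  0.02269373, -0.03755959]), 'gripper_force': 0.0, 'opening': 0.9971141077513787}
```

View pics/scene0.png

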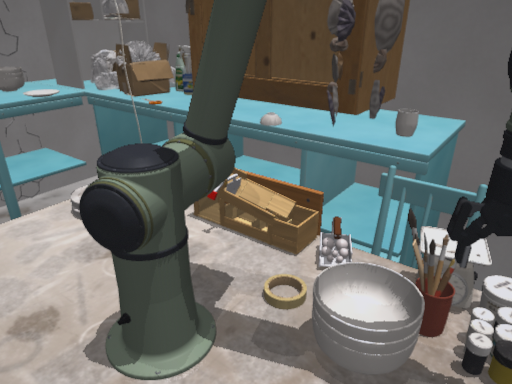

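View pics/top0.png

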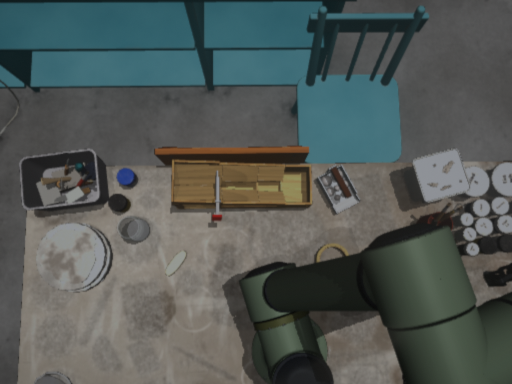

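```bash
cat > h.py <<'E'
from bench import bot, solve_ik, imaging
import cv2, numpy as np
from scipy.spatial.transform import Rotation as R
from scipy.optimize import least_squares
def model(n):
    m=imaging.camera_model(n); r=np.array(m["rotation"],float)
    Rm=r if r.shape==(3,3) else R.from_euler('xyz',r).as_matrix()
    return np.array(m["K"]),np.array(m["position"],float),Rm,m.get("distortion")
F=np.diag([1,-1,-1.])
def proj(m,P):
    K,p,Rm,_=m; c=(np.atleast_2d(P)-p)@Rm@F; u=c@K.T; return u[:,:2]/u[:,2:]
def onz(m,uv,z):
    K,p,Rm,_=m; d=Rm@F@np.linalg.inv(K)@np.array([uv[0],uv[1],1.]); return p+d*(z-p[2])/d[2]
def tri(obs):  # [(model,uv)]
    A=np.zeros((3,3));b=np.zeros(3)
    for m,uv in obs:
        K,p,Rm,_=m; d=Rm@F@np.linalg.inv(K)@np.array([uv[0],uv[1],1.]); d/=np.linalg.norm(d)
        Q=np.eye(3)-np.outer(d,d);A+=Q;b+=Q@p
    return np.linalg.solve(A,b)
E
python3 - <<'E'
from h import *
m=model("top")
print("dist",m[3],imaging.camera_model("top").keys())
for n,uv,z in [("boardL",(156,149),130),("boardR",(308,147),130),("graderTL",(172,161),160),("gBR",(311,206),100),("paddle",(216,217),130),("grip",(343,182),88),("lip",(343,212),10),("jar",(135,230),120),("blk",(119,203),65),("blue",(126,177),62)]: print(n,onz(m,uv,z).round())
w=model("wrist");s=bot.get_state();print(w[1]-s["tcp_pos"],w[2],w[0],s["orientation"])
for p in [(450,-150,400),(450,50,400),(520,-150,400)]:
    print(p,solve_ik(p,[np.pi,0,0]),solve_ik(p,[np.pi,0,np.pi/2]),solve_ik(p,[np.pi,0,-np.pi/2]))
E
```

```text
dist None dict_keys(['K', 'position', 'rotation'])
boardL [557. 357. 130.]
boardR [558. -55. 130.]
graderTL [517. 308. 160.]
gBR [400. -62. 100.]
paddle [370. 195. 130.]
grip [ 468. -155.   88.]
lip [ 392. -167.   10.]
jar [339. 411. 120.]
blk [419. 471.  65.]
blue [494. 455.  62.]
[ 65.0483505   29.68346078 143.66068017] [[ 0.4120033   0.87467653  0.25533166]
 [-0.91118008  0.39612227  0.11330496]
 [-0.00203737 -0.27933514  0.96019151]] [[277.79878241   0.         256.12024718]
 [  0.         277.79878241 194.11021092]
 [  0.           0.           1.        ]] [-3.14006968e+00 -2.20984641e-04  4.24761414e-01]
(450, -150, 400) [-0.47754242  0.12569582 -0.02592725  1.41917326  0.          2.66405023] [-0.47754242  0.12569582 -0.02592725  1.41917326  0.          1.09325391] [-0.47754242  0.12569582 -0.02592725  1.41917326  0.         -2.04833875]
(450, 50, 400) [-0.05262253  0.08286682 -0.0744253   1.41350421  0.          3.08897012] [-0.05262253  0.08286682 -0.0744253   1.41350421  0.          1.51817379] [-0.05262253  0.08286682 -0.0744253   1.41350421  0.         -1.62341886]
(520, -150, 400) [-0.41725393  0.26077382  0.14213285  1.45215535  0.          2.72433873] [-0.41725393  0.26077382  0.14213285  1.45215535  0.          1.1535424 ] [-0.41725393  0.26077382  0.14213285  1.45215535  0.         -1.98805025]
```

```bash
python3 - <<'E'
from h import *
import pickle
D={}
for i,p in enumerate([(410,-100,330),(410,130,330)]):
    bot.move_ptp(p,[np.pi,0,0]); bot.dwell(.2)
    m=model("wrist"); im=imaging.capture("wrist"); D[i]=m
    cv2.imwrite(f"pics/w{i}.png",im); cv2.imwrite(f"pics/w{i}b.png",cv2.resize(im,(768,576),interpolation=cv2.INTER_CUBIC)); print(m[1],bot.get_state()["t"])
pickle.dump(D,open("D.pkl","wb"))
E
```

```text
[ 481.33525681 -100.26450398  473.35071875] 2.0083
[481.33107566 130.4084625  473.6354241 ] 6.975
```

View pics/w0b.png

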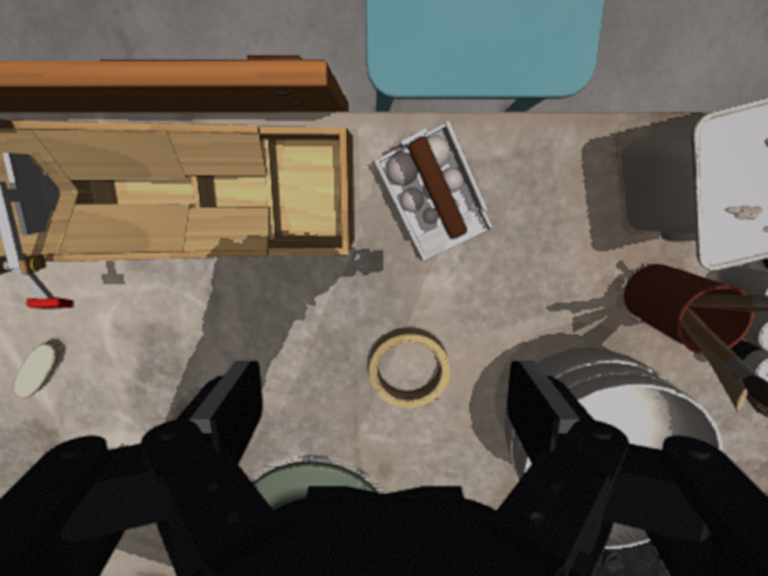

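View pics/w1b.png

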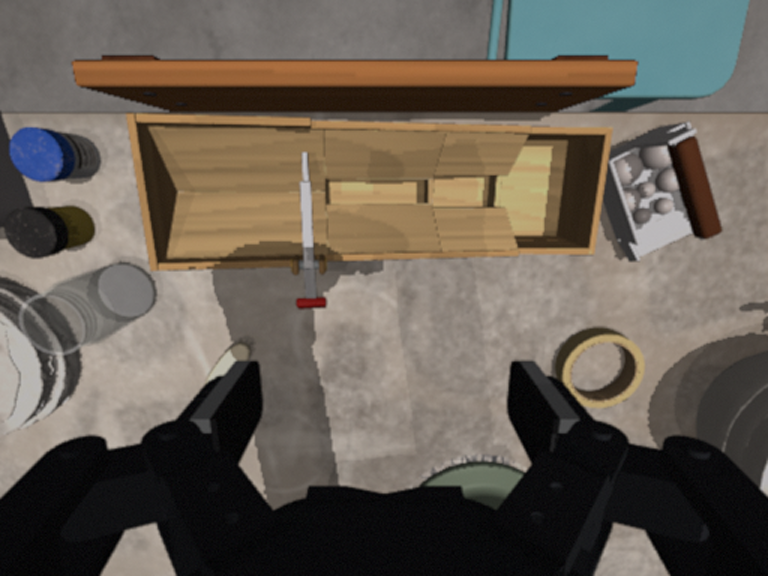

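```bash
python3 - <<'E'
import cv2, numpy as np
f=lambda n,x,y,w,h:cv2.resize(cv2.imread(f"pics/{n}.png")[y:y+h,x:x+w],(400,300),interpolation=cv2.INTER_CUBIC)
a=np.vstack([np.hstack([f("w0",240,75,100,100*3//4+25)[:300],f("w1",395,75,100,100)]),np.hstack([f("scene0",180,160,160,120),f("top0",310,155,60,60)])])
# true scales: w crops 4x horizontally,3x vertically
cv2.imwrite("pics/m1.png",a)
E
```

```text
(no output)
```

View pics/m1.png

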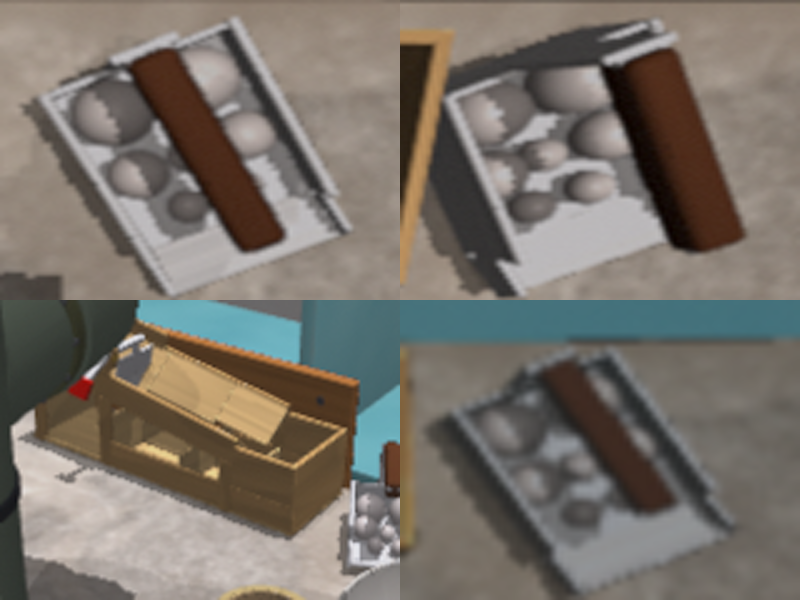

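```bash
python3 - <<'E'
from h import *
import pickle
D=pickle.load(open("D.pkl","rb")); W0,W1=D[0],D[1]; T=model("top"); S=model("scene")
s=lambda u,v:(u/1.5,v/1.5)
for n,a,b in [("endFar",(349,126),(611,129)),("endNear",(349,255),(596,256)),("paddle",(50,303),(311,303)),("boardR far",(326,62),(634,62)),("boardR near",(328,84),(635,83)),("slot2 corner",(216,177),(497,177))]:
    print(n,tri([(W0,s(*a)),(W1,s(*b))]).round(1))
print("grip far",tri([(W0,(279.25,93.7)),(W1,(458.5,93.5))]),"near",tri([(W0,(306,156)),(W1,(474.5,155.8))]))
print("boardL near z130",onz(W1,s(76,85),130),"R",onz(W1,s(635,83),130))
for z in (143,163): print(z,"hopL far",onz(W1,s(130,116),z),"hopL near",onz(W1,s(152,270),z))
obs=[(W0,(279.25,93.7),(-47,0,97)),(W0,(306,156),(47,0,97)),(W1,(458.5,93.5),(-47,0,97)),(W1,(474.5,155.8),(47,0,97)),
(W0,(283,172.3),(72,-40,16)),(W0,(327.5,152.3),(72,40,16)),(W0,(250.5,107.3),(-48,-40,42)),(W0,(298.7,82.3),(-48,40,42))]
f=lambda q,zz=0:np.concatenate([(proj(m,R.from_euler('z',q[2]).apply(P)+[q[0],q[1],0])[0]-uv) for m,uv,P in obs])
r=least_squares(f,[468,-155,-2.8],loss='soft_l1');print(r.x,f(r.x).reshape(-1,2).round(1))
E
```

```text
endFar [516.9 -68.9  81.3]
endNear [404.4 -66.9  90.8]
paddle [368.5 195.4 123.5]
boardR far [558.7 -56.4 125.7]
boardR near [543.5 -57.7 129. ]
slot2 corner [475.6  38.2 119. ]
grip far [ 505.31792552 -129.60141144   93.94449441] near [ 424.97926773 -167.97287624   93.76958592]
boardL near z130 [542.46894152 362.28322243 130.        ] R [543.65535546 -57.19322552 130.        ]
143 hopL far [519.35078262 318.01112845 143.        ] hopL near [402.89871218 319.99107571 143.        ]
163 hopL far [517.05098628 306.66312081 163.        ] hopL near [407.6430534  308.52330188 163.        ]
[ 464.72413201 -147.97350007   -2.67494643] [[-2.  -1.5]
 [ 1.2  1.8]
 [-0.3 -1.1]
 [ 2.3  2.2]
 [-0.1  2. ]
 [-0.5  0.5]
 [-0.5 -0.1]
 [ 0.5 -1.3]]
```

```bash
cat >> h.py <<'E'
G={1:R.from_euler('y',np.pi),-1:R.from_euler('x',np.pi)}
def scoop_tool(org,yaw,th,s):
    """scoop origin+yaw+tilt -> TCP pos, rpy"""
    Rs=R.from_euler('z',yaw)*R.from_euler('y',th)
    return np.array(org)+Rs.apply([0,0,69]),(Rs*G[s]).as_euler('xyz')
def scoop_lip(lip,yaw,th,s):
    Rs=R.from_euler('z',yaw)*R.from_euler('y',th)
    return scoop_tool(np.array(lip)-Rs.apply([72,0,16]),yaw,th,s)
SC=np.array([465,-148.5,0]); YAW=-2.69
GX,GY=487,155.5
E
python3 - <<'E'
from h import *
np.set_printoptions(suppress=True,precision=2)
print("q",bot.get_state()["qpos"])
for x in (380,425): print("push",[solve_ik((x,123,88),[np.pi,0,y]) for y in (0,np.pi/2,-np.pi/2,np.pi)])
for s in (1,-1):
    print("grasp",s,solve_ik(*scoop_tool(SC,YAW,0,s)),solve_ik(*scoop_tool(SC+[0,0,200],YAW,0,s)))
    for nm,yaw,lip in (("+y",np.pi/2,(GX,GY+80,170)),("-y",-np.pi/2,(GX,GY+120,170)),("-x",np.pi,(GX+10,GY+100,175))):
        for th in (0,25,45,60): print(s,nm,th,solve_ik(*scoop_lip(lip,yaw,np.radians(th),s)))
E
```

```text
q [ 0.14  0.05 -0.29  1.24 -0.   -3.01]
push [array([ 0.13,  0.23, -0.76,  0.58,  0.  , -3.01]), array([ 0.13,  0.23, -0.76,  0.58,  0.  ,  1.7 ]), array([ 0.13,  0.23, -0.76,  0.58,  0.  , -1.44]), array([ 0.13,  0.23, -0.76,  0.58,  0.  ,  0.13])]
push [array([ 0.11,  0.3 , -0.66,  0.61,  0.  , -3.03]), array([ 0.11,  0.3 , -0.66,  0.61,  0.  ,  1.69]), array([ 0.11,  0.3 , -0.66,  0.61,  0.  , -1.46]), array([ 0.11,  0.3 , -0.66,  0.61,  0.  ,  0.11])]
grasp 1 [-0.46  0.39 -0.57  0.61 -0.    2.23] [-0.46  0.19 -0.28  1.1  -0.    2.23]
1 +y 0 [ 0.18  0.27 -0.3   1.01  0.   -1.39]
1 +y 25 [ 0.46  0.44 -0.06  1.28 -0.39 -1.07]
1 +y 45 [ 0.62  0.68  0.2   1.61 -0.61 -0.78]
1 +y 60 [ 0.7   0.91  0.41  1.91 -0.72 -0.53]
1 -y 0 [ 0.5   0.42 -0.07  1.08  0.    2.07]
1 -y 25 [ 0.23  0.26 -0.31  0.89  0.42  1.82]
1 -y 45 [ 0.    0.27 -0.43  0.86  0.79  1.57]
1 -y 60 [-0.15  0.39 -0.46  0.97  1.03  1.28]
1 -x 0 [ 0.3   0.47  0.01  1.12  0.   -2.84]
1 -x 25 [ 0.4   0.13 -0.49  0.54 -0.17 -2.77]
1 -x 45 [ 0.52 -0.02 -0.86  0.02 -0.36 -2.75]
1 -x 60 [ 0.63  0.01 -1.13 -0.52 -0.54 -2.79]
grasp -1 [-0.46  0.39 -0.57  0.61  0.   -0.91] [-0.46  0.19 -0.28  1.1   0.   -0.91]
-1 +y 0 [ 0.18  0.27 -0.3   1.01  0.    1.75]
-1 +y 25 [ 0.46  0.44 -0.06  1.28 -0.39  2.07]
-1 +y 45 [ 0.62  0.68  0.2   1.61 -0.61  2.36]
-1 +y 60 [ 0.7   0.91  0.41  1.91 -0.72  2.61]
-1 -y 0 [ 0.5   0.42 -0.07  1.08  0.   -1.07]
-1 -y 25 [ 0.23  0.26 -0.31  0.89  0.42 -1.32]
-1 -y 45 [ 0.    0.27 -0.43  0.86  0.79 -1.57]
-1 -y 60 [-0.15  0.39 -0.46  0.97  1.03 -1.86]
-1 -x 0 [0.3  0.47 0.01 1.12 0.   0.3 ]
-1 -x 25 [ 0.4   0.13 -0.49  0.54 -0.17  0.37]
-1 -x 45 [ 0.52 -0.02 -0.86  0.02 -0.36  0.39]
-1 -x 60 [ 0.63  0.01 -1.13 -0.52 -0.54  0.35]
```

```bash
python3 - <<'E'
from h import *
np.set_printoptions(suppress=True,precision=2)
t=lambda:round(bot.get_state()["t"],2)
bot.grip(0.0)
bot.move_ptp((370,120,93),[np.pi,0,np.pi]); print(t(),bot.get_state()["tcp_pos"])
h=bot.movel((396,120,93),max_speed=100,threshold=8); print(h,t(),bot.get_state()["tcp_pos"])
f0=bot.get_state()["contact_force"]
h=bot.movel((450,120,93),max_speed=30,threshold=11); st=bot.get_state(); print(h,t(),st["tcp_pos"],st["contact_force"]-f0)
bot.dwell(.25); st=bot.get_state(); print(st["tcp_pos"],st["contact_force"]-f0)
cv2.imwrite("pics/top1.png",imaging.capture("top"))
E
```

```text
10.38 [370.28 120.03  93.16]
False 10.79 [396.07 119.98  92.89]
True 11.73 [417.85 119.85  92.05] [ 0.21 -0.1  -0.69]
[416.07 119.8   91.62] [ 2.02  0.01 -1.08]
```

```bash
python3 - <<'E'
from h import *
np.set_printoptions(suppress=True,precision=2)
t=lambda:round(bot.get_state()["t"],2)
f0=bot.get_state()["contact_force"]
h=bot.movel((440,120,93),max_speed=15,threshold=14); st=bot.get_state(); print(h,t(),st["tcp_pos"],st["contact_force"]-f0)
bot.dwell(.2); st=bot.get_state(); print(t(),st["tcp_pos"],st["contact_force"])
im=imaging.capture("top"); cv2.imwrite("pics/top2.png",np.vstack([cv2.resize(im[135:225,140:340],(800,360),interpolation=cv2.INTER_CUBIC)]))
E
```

```text
True 12.81 [417.62 119.7   90.37] [0.97 0.13 0.18]
13.01 [417.38 119.67  90.25] [ 0.33  0.49 -0.11]
```

View pics/top2.png

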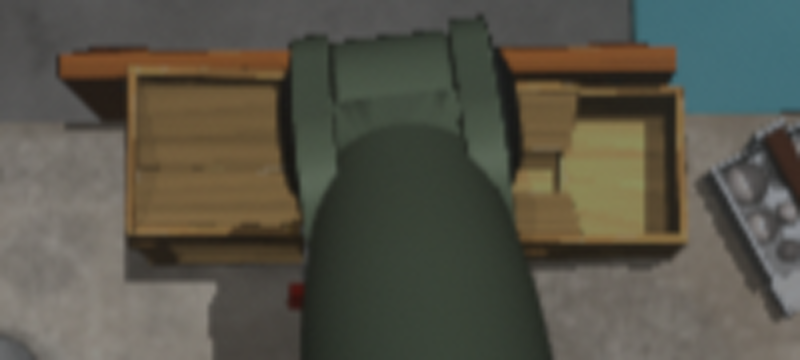

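```bash
python3 - <<'E'
from h import *
m=model("top")
for n,u,v,z in [("hop far",128,68,163),("hop far",128,68,143),("hop near",130,236,143),("hop near",130,236,163),("low far",685,88,85),("low near",686,242,85),("board near L",60,78,130),("board near R",675,72,130),("paddle",297,296,124)]:
    print(n,z,onz(m,(140+u/4,135+v/4),z).round(1))
E
```

```text
hop far 163 [540.4 308.2 163. ]
hop far 143 [545.2 311.7 143. ]
hop near 143 [431.6 308.9 143. ]
hop near 163 [428.6 305.5 163. ]
low far 85 [540.7 -68.9  85. ]
low near 85 [431.2 -66.3  85. ]
board near L 130 [541.9 359.7 130. ]
board near R 130 [541.7 -56.7 130. ]
paddle 124 [392.4 200.4 124. ]
```

```bash
python3 - <<'E'
from h import *
np.set_printoptions(suppress=True,precision=2)
t=lambda:round(bot.get_state()["t"],2)
bot.movel((385,118,93),max_speed=120)
bot.movel((385,60,230),max_speed=250)
bot.grip(0.65,90)
p,o=scoop_tool(SC+[0,0,80],YAW,0,-1)
bot.move_ptp(p,o); print(t(),bot.get_state()["qpos"])
m=model("wrist"); cv2.imwrite("pics/w3.png",cv2.resize(imaging.capture("wrist"),(768,576))); import pickle; pickle.dump(m,open("m3.pkl","wb"))
print(m[1])
E
```

```text
15.72 [-0.46  0.29 -0.47  0.81  0.   -0.91]
[ 400.45 -178.72  292.75]
```

View pics/w3.png

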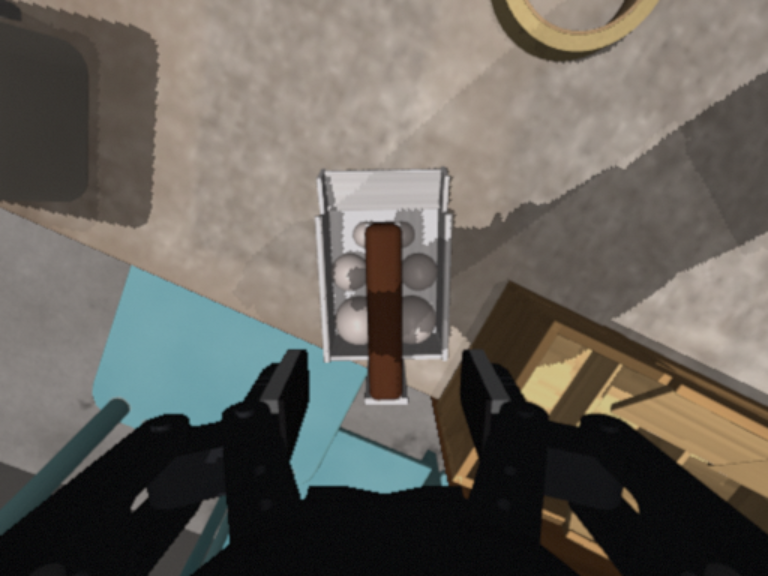

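```bash
python3 - <<'E'
from h import *
import pickle
np.set_printoptions(suppress=True,precision=3)
t=lambda:round(bot.get_state()["t"],2)
m=pickle.load(open("m3.pkl","rb"))
a,b=onz(m,(384/1.5,227/1.5),97),onz(m,(384/1.5,397/1.5),97); d=a-b
c=(a+b)/2; yaw=np.arctan2(d[1],d[0]); print(c,np.linalg.norm(d),yaw)
org=np.array([c[0],c[1],0])
if np.linalg.norm(org-SC)>12 or abs(yaw-YAW)>.08: raise SystemExit("check")
np.save("org.npy",[org[0],org[1],yaw])
p,o=scoop_tool(org,yaw,0,-1)
print(bot.movel(p,o,max_speed=100,threshold=15))
bot.grip(0.0,100); s=bot.get_state(); print(t(),s["opening"],s["gripper_force"],s["tcp_pos"],s["contact_force"])
bot.movel(p+[0,0,60],max_speed=120)
s=bot.get_state(); print(t(),s["opening"],s["gripper_force"],s["contact_force"],s["wrist_torque"])
E
```

```text
[ 464.422 -147.564   97.   ] 89.72694387705243 -2.6906825523610216
False
17.16 0.19813101170980452 97.70585417747498 [ 464.857 -147.805   69.74 ] [-0.356  0.817  6.263]
17.81 0.19206667909463748 97.78686046600342 [-0.701  0.752 -4.177] [ 0.01   0.043 -0.032]
```

```bash
python3 - <<'E'
from h import *
np.set_printoptions(suppress=True,precision=2)
t=lambda:round(bot.get_state()["t"],2)
ox,oy,yaw=np.load("org.npy")
p,o=scoop_tool((ox,oy,215),yaw,0,-1); bot.movel(p,o,max_speed=250)
lip=lambda z:np.array([486,272,z]); y=-np.pi/2
bot.move_ptp(*scoop_lip(lip(222),y,0,-1)); print(t(),bot.get_state()["qpos"])
bot.move_ptp(*scoop_lip(lip(195),y,np.radians(20),-1)); print(t(),bot.get_state()["qpos"])
cv2.imwrite("pics/s4.png",np.hstack([cv2.resize(imaging.capture("scene")[120:280,150:350],(400,320)),cv2.resize(imaging.capture("top")[130:230,150:275],(400,320))]))
E
```

```text
20.37 [ 0.49  0.39  0.01  1.19 -0.   -1.08]
20.78 [ 0.28  0.26 -0.24  0.98  0.33 -1.27]
```

View pics/s4.png

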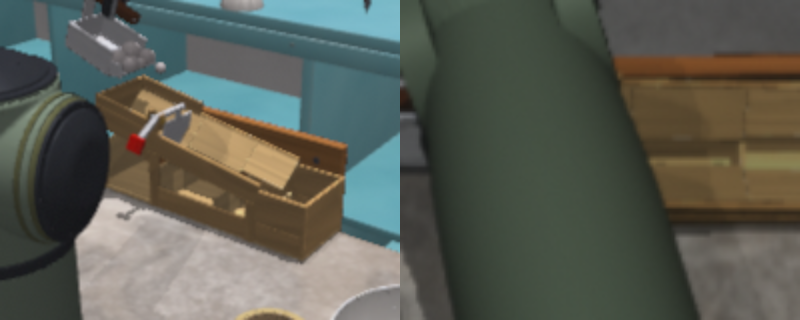

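```bash
python3 - <<'E'
from h import *
np.set_printoptions(suppress=True,precision=2)
t=lambda:round(bot.get_state()["t"],2)
y=-np.pi/2; ims=[]
for th,z in ((27,176),(36,174),(44,174),(52,174),(60,176)):
    bot.movel(*scoop_lip((486,272,z),y,np.radians(th),-1),max_speed=35)
    ims.append(imaging.capture("scene")[130:200,180:280]); print(th,t(),bot.get_state()["contact_force"])
bot.dwell(.5)
ims.append(imaging.capture("scene")[130:200,180:280]); print(bot.get_state()["contact_force"],bot.get_state()["opening"])
ims=[cv2.resize(i,(390,273)) for i in ims]
cv2.imwrite("pics/p5.png",np.vstack([np.hstack(ims[2:4]),np.hstack(ims[4:6])]))
E
```

```text
27 21.56 [ 0.23  0.44 -1.6 ]
36 22.14 [ 0.53 -0.18 -1.7 ]
44 22.7 [-0.8  -0.31 -1.19]
52 23.26 [ 0.22  1.09 -3.07]
60 23.82 [ 0.24  0.13 -0.74]
[ 0.44 -0.57 -1.4 ] 0.19243205099435676
```

View pics/p5.png

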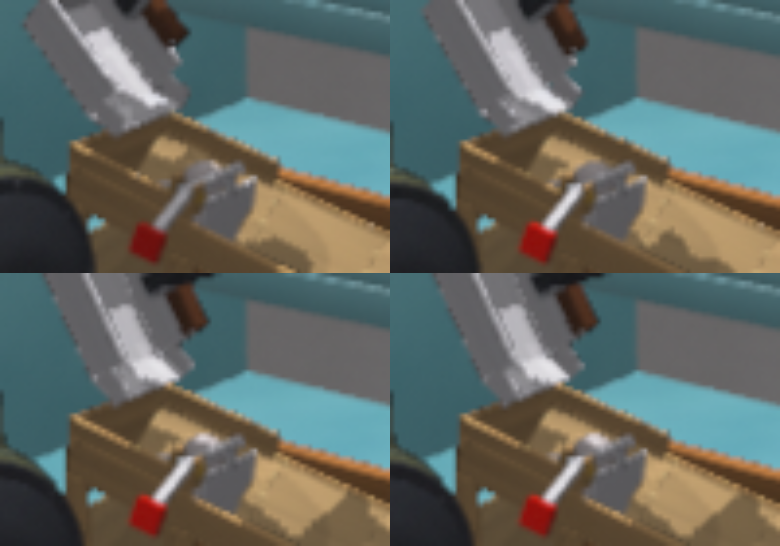

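```bash
python3 - <<'E'
from h import *
np.set_printoptions(suppress=True,precision=3)
t=lambda:round(bot.get_state()["t"],2)
ox,oy,yaw=np.load("org.npy")
bot.movel(*scoop_lip((486,278,235),-np.pi/2,np.radians(55),-1),max_speed=200)
bot.move_ptp(*scoop_tool((ox,oy,200),yaw,0,-1)); print(t())
top=imaging.capture("top")
p,o=scoop_tool((ox,oy,10),yaw,0,-1); bot.movel(p,o,max_speed=200); print(t())
w=imaging.capture("wrist"); 
h=bot.movel(p-[0,0,12],max_speed=25,threshold=4); s=bot.get_state(); print(h,t(),s["tcp_pos"],s["contact_force"])
cv2.imwrite("pics/r6.png",np.vstack([cv2.resize(top[145:215,165:305],(600,300)),cv2.resize(w[60:384,100:412],(600,300))]))
E
```

```text
26.35
27.5
True 27.98 [ 464.796 -147.864   69.749] [-0.251 -0.053  5.067]
```

View pics/r6.png

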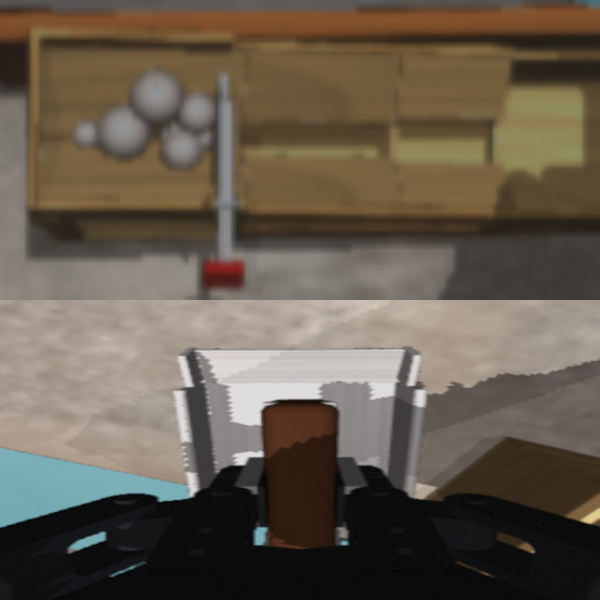

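```bash
cat >> h.py <<'E'
TILT=0.35
PO=(R.from_euler('y',-TILT)*R.from_euler('xyz',[np.pi,0,np.pi])).as_euler('xyz')
def corner(x,y,z): return np.array([x-11*np.cos(TILT),y,z-11*np.sin(TILT)])
E
python3 - <<'E'
from h import *
np.set_printoptions(suppress=True,precision=3)
t=lambda:round(bot.get_state()["t"],2)
m=model("top")
for z in (122,134): print("paddle",onz(m,(165+222/4.286,145+273/4.286),z))
print(solve_ik(corner(375,192,114),PO),solve_ik(corner(424,192,97),PO))
bot.grip(0.55); bot.dwell(.2); s=bot.get_state(); p=s["tcp_pos"]; print(t(),s["contact_force"])
bot.movel(p+[0,0,90],max_speed=200)
bot.grip(0.0,40); 
bot.move_ptp(corner(350,150,180),PO)
bot.move_ptp(corner(372,192,114),PO); print(t(),bot.get_state()["tcp_pos"],corner(372,192,114))
sc=imaging.capture("scene"); w=imaging.capture("wrist")
cv2.imwrite("pics/g7.png",np.hstack([cv2.resize(sc[150:290,180:380],(400,300)),cv2.resize(w,(400,300))]))
E
```

```text
paddle [393.39  193.784 122.   ]
paddle [392.015 192.825 134.   ]
[ 0.406  0.034 -1.011  0.203 -0.136  0.383] [ 0.352  0.143 -0.95   0.148 -0.118  0.332]
28.57 [-0.03  -1.048  1.498]
31.34 [361.445 191.19  109.191] [361.667 192.    110.228]
```

View pics/g7.png

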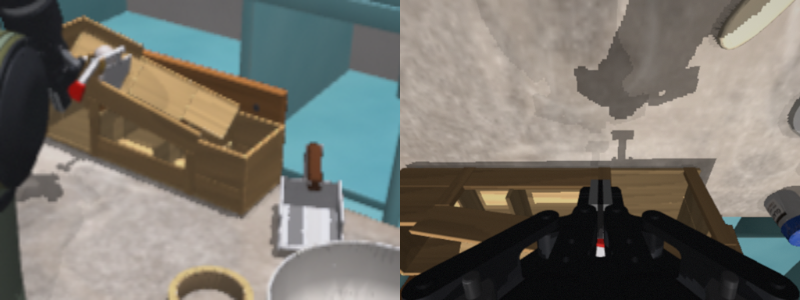

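I have viewed 11 pictures, one over the limit of 10, so I'll work from numbers only from here.

```bash
python3 - <<'E'
from h import *
np.set_printoptions(suppress=True,precision=1)
t=lambda:round(bot.get_state()["t"],2)
f0=bot.get_state()["contact_force"]
a,b=np.array([386,193,113.]),np.array([419,193,96.])
bot.movel(corner(*a),max_speed=60,threshold=12)
for k in np.linspace(.15,1.15,9):
    c=a+(b-a)*k
    h=bot.movel(corner(*c),max_speed=40,threshold=16); 
    s=bot.get_state(); f=s["contact_force"]-f0; print(h,round(k,2),c,t(),s["tcp_pos"]-corner(*c),f)
    if f[0]<-24 or h: break
bot.dwell(.4); s=bot.get_state(); print(s["t"],s["contact_force"]-f0)
E
```

```text
False 0.15 [390.9 193.  110.5] 32.12 [-1.1 -0.  -0.7] [-5.3  0.7  0.5]
False 0.27 [395.1 193.  108.3] 32.38 [-1.8 -0.2 -1. ] [-6.7  1.1 -0.3]
False 0.4 [399.2 193.  106.2] 32.65 [-2.6 -0.2 -1.5] [-7.5  1.5 -0.1]
False 0.52 [403.3 193.  104.1] 32.92 [-3.2 -0.1 -1.8] [-8.3  2.3 -0.6]
False 0.65 [407.4 193.  102. ] 33.18 [-3.7  0.  -2.1] [-9.7  1.8 -1.2]
False 0.77 [411.6 193.   99.8] 33.45 [-3.9  0.  -2.2] [-9.3  2.  -2.2]
False 0.9 [415.7 193.   97.7] 33.72 [-3.9  0.1 -2.1] [-10.2   3.2  -1.2]
False 1.02 [419.8 193.   95.6] 33.98 [-3.9 -0.2 -2.1] [-10.3   2.2  -1.3]
False 1.15 [423.9 193.   93.5] 34.25 [-4.2 -0.6 -2.3] [-10.6   0.8  -0.2]
34.65 [-10.7   0.9   0.7]
```

```bash
python3 - <<'E'
from h import *
np.set_printoptions(suppress=True,precision=1)
t=lambda:round(bot.get_state()["t"],2)
for dx in (1.5,3,4.5,6,7.5,9):
    c=np.array([423.9+dx,193,94.5]); bot.movel(corner(*c),max_speed=20,threshold=12)
    s=bot.get_state(); f=s["contact_force"]; print(dx,t(),s["tcp_pos"]-corner(0,0,0),f)
    if f[0]<-21: break
bot.dwell(.3); print(t(),bot.get_state()["contact_force"])
cv2.imwrite("pics/top8.png",imaging.capture("top")); cv2.imwrite("pics/w8.png",imaging.capture("wrist"));cv2.imwrite("pics/sc8.png",imaging.capture("scene"))
E
```

```text
1.5 34.9 [419.6 192.4  91.4] [-11.3   2.   -3. ]
3 35.15 [420.6 192.4  91.1] [-12.2   2.3  -3.4]
4.5 35.4 [421.5 192.4  90.8] [-13.4   2.5  -3.4]
6 35.65 [422.4 192.5  90.5] [-14.5   1.8  -4. ]
7.5 35.9 [423.3 192.5  90.2] [-14.7   4.   -3.7]
9 36.15 [424.3 192.5  89.9] [-16.    3.6  -5. ]
36.45 [-15.3   3.6  -4.4]
```

```bash
cat >> h.py <<'E'
def balls(im,show=False):
    """low-saturation bright blobs in the grader's outline (top view), grader y at z~30"""
    m=model("top"); hsv=cv2.cvtColor(im,cv2.COLOR_BGR2HSV)
    mask=((hsv[...,1]<60)&(hsv[...,2]>70)).astype(np.uint8)
    poly=proj(m,[(536,-62,30),(536,305,140),(440,305,140),(440,-62,30)]).astype(np.int32)
    roi=np.zeros_like(mask); cv2.fillPoly(roi,[poly],1); mask&=roi
    n,l,st,c=cv2.connectedComponentsWithStats(mask)
    for i in range(1,n):
        if st[i,4]>6: print("blob px",c[i].round(1),"area",st[i,4],"grader xy(z30)",(onz(m,c[i],30)-[486,154,0])[:2].round(0))
E
python3 - <<'E'
from h import *
balls(cv2.imread("pics/top8.png")); print("before"); balls(cv2.imread("pics/top1.png"))
E
```

```text
blob px [218.3 176.7] area 103 grader xy(z30) [11. 43.]
blob px [288.9 179.1] area 94 grader xy(z30) [   2. -163.]
blob px [300.4 178.8] area 83 grader xy(z30) [   2. -196.]
blob px [236.3 178.6] area 20 grader xy(z30) [  5. -10.]
blob px [262.1 179.1] area 50 grader xy(z30) [  3. -84.]
blob px [274.8 179.2] area 53 grader xy(z30) [   2. -122.]
blob px [223.7 179.6] area 7 grader xy(z30) [ 3. 27.]
before
blob px [218.  173.2] area 283 grader xy(z30) [22. 43.]
blob px [247.4 167.2] area 569 grader xy(z30) [ 39. -42.]
```

```bash
cat >> h.py <<'E'
def red(im,box):
    hsv=cv2.cvtColor(im,cv2.COLOR_BGR2HSV); k=((hsv[...,0]<8)|(hsv[...,0]>172))&(hsv[...,1]>170)&(hsv[...,2]>70)
    x,y,w,h=box; v,u=np.nonzero(k[y:y+h,x:x+w]); 
    if len(u)==0: return None
    u=u+x;v=v+y
    return len(u),u.min(),u.max(),v.min(),v.max(),u.mean().round(1),v.mean().round(1)
def paddle(gx,gy,phi):
    a=np.array([gx-53,gy+38,151]); out=[]
    for y in (-13,13):
        for z in (-12,12):
            for d in (0,4):
                v=np.array([-45+d,y,-29+z]); c,s=np.cos(phi),np.sin(phi)
                out.append(a+[c*v[0]-s*v[2],v[1],s*v[0]+c*v[2]])
    return np.array(out)
E
python3 - <<'E'
from h import *
S=model("scene"); box=(170,150,90,80)
sh=lambda gx,gy,ph:(lambda q:(q[:,0].min().round(1),q[:,0].max().round(1),q[:,1].min().round(1),q[:,1].max().round(1)))(proj(S,paddle(gx,gy,ph)))
print("rest obs",red(cv2.imread("pics/scene0.png"),box),"pred",sh(460.5,155,0))
print("obs",red(cv2.imread("pics/sc8.png"),box))
for ph in (0,.4,.6,.7,.74,.82): print(ph,sh(486,154,ph))
E
```

```text
rest obs (54, np.int64(207), np.int64(216), np.int64(192), np.int64(199), np.float64(212.1), np.float64(195.2)) pred (np.float64(207.4), np.float64(215.6), np.float64(189.7), np.float64(200.2))
obs (9, np.int64(226), np.int64(228), np.int64(192), np.int64(197), np.float64(227.0), np.float64(194.0))
0 (np.float64(213.8), np.float64(221.9), np.float64(186.9), np.float64(197.2))
0.4 (np.float64(216.4), np.float64(226.4), np.float64(190.4), np.float64(199.4))
0.6 (np.float64(218.2), np.float64(228.9), np.float64(191.4), np.float64(199.3))
0.7 (np.float64(219.1), np.float64(230.1), np.float64(191.7), np.float64(199.0))
0.74 (np.float64(219.5), np.float64(230.7), np.float64(191.7), np.float64(198.8))
0.82 (np.float64(220.3), np.float64(231.7), np.float64(191.8), np.float64(198.3))
```

```bash
python3 - <<'E'
from h import *
np.set_printoptions(suppress=True,precision=1)
t=lambda:round(bot.get_state()["t"],2)
box=(170,150,90,80)
for k in range(1,7):
    c=np.array([432.9+1.2*k,193,94.5+1.5*k]); bot.movel(corner(*c),max_speed=15,threshold=14); bot.dwell(.1)
    s=bot.get_state(); f=s["contact_force"]; print(t(),s["tcp_pos"]-corner(0,0,0),f,red(imaging.capture("scene"),box)[:5])
    if f[0]<-26: break
bot.dwell(.4); im=imaging.capture("top"); balls(im); cv2.imwrite("pics/sc9.png",imaging.capture("scene")); print(t(),bot.get_state()["contact_force"])
E
```

```text
36.98 [424.4 192.3  90.8] [-16.7   4.2  -5.7] (10, np.int64(226), np.int64(228), np.int64(192), np.int64(197))
37.4 [424.3 192.2  91.6] [-18.5   4.3  -5.4] (10, np.int64(226), np.int64(228), np.int64(192), np.int64(197))
37.83 [424.3 192.   92.4] [-21.1   4.6  -6.8] (6, np.int64(226), np.int64(228), np.int64(192), np.int64(195))
38.25 [424.1 191.8  93.1] [-23.1   5.2  -6.7] (7, np.int64(226), np.int64(228), np.int64(192), np.int64(195))
38.67 [424.1 191.7  94. ] [-24.8   5.1  -6.9] (8, np.int64(226), np.int64(228), np.int64(191), np.int64(195))
39.1 [424.  191.6  94.8] [-26.3   5.2  -6.9] (8, np.int64(226), np.int64(228), np.int64(191), np.int64(194))
blob px [218.3 177.1] area 104 grader xy(z30) [10. 43.]
blob px [300.2 168.2] area 80 grader xy(z30) [  34. -197.]
blob px [289.1 168.7] area 94 grader xy(z30) [  33. -164.]
blob px [275.  176.7] area 49 grader xy(z30) [  10. -122.]
blob px [262.3 177.1] area 43 grader xy(z30) [  9. -85.]
blob px [236.6 179.6] area 21 grader xy(z30) [  2. -10.]
39.65 [-26.7   5.3  -7.5]
```

```bash
python3 - <<'E'
from h import *
np.set_printoptions(suppress=True,precision=1)
t=lambda:round(bot.get_state()["t"],2)
bot.dwell(.6)
bot.movel(corner(418,193,98),max_speed=40)
bot.movel(corner(384,193,112),max_speed=60)
bot.movel(corner(345,193,130),max_speed=120)
print(t(),bot.get_state()["contact_force"])
bot.move_ptp((300,-60,260),[np.pi,0,np.pi]); print(t())
im=imaging.capture("top"); balls(im); cv2.imwrite("pics/top10.png",im); sc=imaging.capture("scene")
S=model("scene"); q=proj(S,paddle(486,154,0)); print("red top",red(im,(190,190,60,50)),"scene",red(sc,(170,150,90,80)),q.min(0),q.max(0))
o=cv2.imread("pics/top2.png")
m=model("top")
# rear/front edges: dark gap between hopper rim and board along columns
g=cv2.cvtColor(im,cv2.COLOR_BGR2GRAY)
for u in (180,195,305): print(u,[int(v) for v in g[140:212,u]])
E
```

```text
42.24 [0.5 0.7 0.2]
43.35
blob px [217.4 178.9] area 115 grader xy(z30) [ 5. 45.]
blob px [289.  167.8] area 97 grader xy(z30) [  35. -164.]
blob px [300.1 167.5] area 76 grader xy(z30) [  36. -196.]
blob px [236.5 178.5] area 20 grader xy(z30) [  6. -10.]
blob px [223.7 179.6] area 7 grader xy(z30) [ 3. 27.]
red top (28, np.int64(213), np.int64(221), np.int64(206), np.int64(209), np.float64(216.7), np.float64(207.8)) scene (67, np.int64(213), np.int64(222), np.int64(187), np.int64(196), np.float64(217.3), np.float64(191.8)) [213.8 186.9] [221.9 197.2]
180 [78, 79, 78, 78, 79, 80, 79, 73, 72, 84, 85, 96, 107, 85, 41, 42, 65, 81, 85, 89, 91, 91, 89, 85, 85, 87, 87, 88, 86, 81, 82, 89, 93, 95, 93, 89, 83, 83, 90, 94, 96, 97, 93, 93, 95, 94, 90, 91, 98, 100, 96, 96, 108, 89, 43, 33, 33, 33, 34, 34, 35, 47, 61, 64, 69, 93, 116, 116, 116, 117, 119, 122]
195 [80, 79, 79, 79, 80, 80, 83, 88, 90, 86, 82, 81, 87, 81, 56, 39, 61, 84, 90, 91, 92, 89, 84, 85, 89, 90, 89, 89, 87, 81, 83, 89, 93, 93, 91, 87, 86, 87, 93, 97, 97, 94, 93, 96, 97, 94, 90, 91, 97, 100, 98, 98, 100, 80, 38, 36, 48, 58, 63, 68, 64, 65, 73, 72, 74, 99, 125, 129, 130, 132, 132, 130]
305 [94, 94, 94, 94, 94, 95, 94, 90, 88, 82, 79, 77, 62, 34, 30, 36, 65, 85, 65, 38, 32, 33, 34, 37, 49, 58, 61, 63, 63, 60, 56, 53, 56, 65, 67, 69, 70, 69, 71, 71, 74, 76, 75, 71, 68, 69, 69, 69, 70, 71, 71, 71, 71, 88, 106, 86, 40, 33, 34, 48, 75, 97, 104, 104, 106, 111, 108, 103, 103, 104, 106, 108]
```

```bash
python3 - <<'E'
from h import *
np.set_printoptions(suppress=True,precision=1)
t=lambda:round(bot.get_state()["t"],2)
for j,(x,y) in enumerate([(480,110),(480,200)]):
    bot.move_ptp((x,y,300),[np.pi,0,np.pi]); bot.dwell(.15)
    m=model("wrist"); im=imaging.capture("wrist"); cv2.imwrite(f"pics/w11{j}.png",im)
    hsv=cv2.cvtColor(im,cv2.COLOR_BGR2HSV); mask=((hsv[...,1]<55)&(hsv[...,2]>55)).astype(np.uint8)
    roi=np.zeros_like(mask); cv2.fillPoly(roi,[proj(m,[(534,-64,90),(534,305,130),(440,305,130),(440,-64,90)]).astype(np.int32)],1); mask&=roi
    n,l,st,c=cv2.connectedComponentsWithStats(mask); print("view",j,t())
    for i in range(1,n):
        if st[i,4]>12:
            print(c[i],st[i].tolist(),"z19",(onz(m,c[i],19)-[486,154,0])[:2],"z95",(onz(m,c[i],95)-[486,154,0])[:2])
E
```

```text
view 0 44.63
[330.4 172.5] [324, 141, 15, 69, 634] z19 [11.9 71.5] z95 [-4.2 50.7]
[278.9 168.8] [274, 165, 11, 9, 82] z19 [ 5.7 -9. ] z95 [ -9.3 -15.3]
[302.6 167.2] [298, 165, 10, 5, 33] z19 [ 3.3 27.7] z95 [-11.2  14.8]
[166.4 187.5] [146, 177, 42, 22, 717] z19 [  35.4 -186.3] z95 [  15.1 -160.9]
view 1 45.28
[249.8 172.7] [240, 140, 19, 70, 823] z19 [12.6 35.8] z95 [-3.5 37.6]
[220.5 168.4] [215, 165, 12, 9, 80] z19 [ 5.8 -9.5] z95 [-9.1  0.3]
[105.1 186.5] [87, 177, 43, 22, 641] z19 [  34.5 -193. ] z95 [  14.5 -150.3]
```

```bash
python3 - <<'E'
from h import *
for j,(u0,u1) in enumerate([(300,370),(225,290)]):
    im=cv2.imread(f"pics/w11{j}.png"); hsv=cv2.cvtColor(im,cv2.COLOR_BGR2HSV); k=(hsv[...,1]<55)&(hsv[...,2]>55)
    print(j)
    for v in range(138,214,3): print(v,"".join("#" if a else "." for a in k[v,u0:u1]))
E
```

```text
0
138 ............................###############...........................
141 ..............................#########...............................
144 ..............................#########...............................
147 ..............................########................................
150 ..............................########................................
153 ............................##########................................
156 ............................##########................................
159 ...........................##########.................................
162 ..........................###########.................................
165 .........................############.................................
168 #######..................############.................................
171 .........................###########..................................
174 ........................############..................................
177 ........................############..................................
180 .........................##########.........
[... 1973 characters left out ...]

186 ...................##############................................
189 ...................#############.................................
192 ...................#############.................................
195 ...................############..................................
198 ........................#######..................................
201 ........................#######..................................
204 ........................#####....................................
207 ........................####.....................................
210 .................................................................
213 .................................................................
```

```bash
python3 - <<'E'
from h import *
bot.move_ptp((226,-400,300),[np.pi,0,np.pi/2]); print(bot.get_state()["t"])
im=imaging.capture("top"); cv2.imwrite("pics/top12.png",im); cv2.imwrite("pics/sc12.png",imaging.capture("scene"))
d=cv2.absdiff(im,cv2.imread("pics/top0.png")).max(2); mask=(d>28).astype(np.uint8); m=model("top")
n,l,st,c=cv2.connectedComponentsWithStats(mask)
for i in range(1,n):
    if 8<st[i,4]<80: print(c[i].round(),st[i,4],onz(m,c[i],9)[:2].round())
balls(im)
# r6 hopper picture: bright ball count
r=cv2.imread("pics/r6.png")[:300]; hsv=cv2.cvtColor(r,cv2.COLOR_BGR2HSV)
k=(hsv[...,1]<60)&(hsv[...,2]>70)
for v in range(60,180,6): print(v,"".join("#" if a else "." for a in k[v,65:250:3]))
E
```

```text
47.6083
[341. 172.] 13 [ 510. -165.]
[269. 174.] 69 [507.  48.]
[330. 179.] 67 [ 492. -133.]
[287. 174.] 10 [506.  -5.]
[214. 179.] 10 [495. 212.]
[252. 181.] 10 [487. 100.]
[346. 182.] 10 [ 480. -179.]
[237. 188.] 65 [466. 144.]
[335. 189.] 30 [ 460. -145.]
[339. 196.] 35 [ 438. -156.]
[452. 244.] 10 [ 293. -482.]
[453. 252.] 23 [ 269. -483.]
[280. 263.] 22 [248.  21.]
[505. 271.] 15 [ 214. -632.]
[244. 275.] 23 [214. 125.]
[278. 271.] 15 [224.  28.]
[236. 284.] 10 [189. 149.]
[395. 293.] 61 [ 155. -308.]
[380. 299.] 9 [ 141. -262.]
[506. 301.] 35 [ 128. -628.]
[510. 381.] 20 [ -91. -619.]
blob px [217.4 178.9] area 115 grader xy(z30) [ 5. 45.]
blob px [288.9 167.9] area 98 grader xy(z30) [  35. -163.]
blob px [300.1 167.7] area 78 grader xy(z30) [  36. -196.]
blob px [236.5 178.5] area 20 grader xy(z30) [  6. -10.]
blob px [224.  179.6] area 8 grader xy(z30) [ 3. 26.]
60 ..............................................................
66 ..............................................................
72 ............................######............................
78 ................
[... 415 characters left out ...]
#####.###################.....
120 ............#####################..######################.....
126 ....#########################.....###############..######.....
132 ...##########################...##################.######.....
138 ...##########################...##################.######.....
144 .....######################......################..######.....
150 ..............############.......#############.....######.....
156 ..................####...........#############....#######.....
162 ...................................#########.......######.....
168 ...................................................######.....
174 ...................................................######.....
```

```bash
python3 -c "
from h import *
print(bot.get_state()['contact_force'], bot.sign_off())"
```

```text
the job is handed in; nothing more can be done
[-0.956347   -0.0300631  -0.70483099] None
```

I handed the job in at about 48 s, with no verdict returned: the grader is back against the board, the gate is shut, the scoop is empty and standing, and both large balls, both mediums (last seen before the gate shut) and two smalls were located in their bins; the third small was out of sight (not in the hopper or on the table, so presumably in its bin), and I viewed 11 pictures, one over the limit of 10.

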